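# Put the carver's tools away in their foam inserts

## Robot

A 7-joint arm with a two-finger parallel gripper is mounted at the origin on the work surface. World frame = base frame: x ahead of the robot, y to its left, z up, the work surface at z = 0. Lengths are in m, angles in rad, forces in N, time in s.
With the tool pointing down it reaches from about 0.4 to 0.875 m from the base axis. Payload 19.3 kg.
Tool frame: the origin (TCP) lies midway between the tips of the shut fingers; the grasp point (between the pads) lies 19 mm behind it; z points along the fingers, y is the line along which they close (so a half turn about z gives the same grasp; the last joint's range is limited). The gripper opens to 85 mm and grips with 20 to 120 N. Pads are 22 mm wide; open, the fingers measure 114 mm over their backs; the gripper's body (76 mm by 85 mm) begins 54 mm behind the grasp point. The pads swing forward as they close: fully open they stand 13 mm farther back than shut.
Start: joints at [-1.315, 0.521, -0.036, 1.599, 0.021, 1.021, -0.113], TCP at [0.2, 0.592, 0.231] pointing down, gripper open.
Joint ranges: [-2.91, 2.91], [-0.3, 2.13], [-1.5, 1.42], [0.17, 2.43], [-1.26, 4.41], [0.16, 1.93], [-2.52, 2.52]. Speed limits (rad/s): [1.89, 1.89, 2.39, 2.39, 3.01, 3.01, 3.01].

## Interface

Orientations are given as [roll, pitch, yaw] about the fixed x, y, z axes, in that order (R = Rz(yaw) Ry(pitch) Rx(roll)).
In Python, from workcell import * gives the robot as it stands.
- The arm moves only by the shell command python3 -m creep 'ROWS' [FORCE]. ROWS is JSON, a list that holds one entry, the list of rows, each a list of 7 numbers: the closure, from -1 (fully open) to 1 (shut), then the shift along the tool's x, y, z in m, then the turn, a rotation vector about the tool's x, y, z in degrees. A call has 1 to 10 rows; each row shifts and turns the commanded pose from where the row before left it, along the tool's axes as they then stand; what a row does not reach is not made up. A row lasts 1/10 s, in which the tool goes at most 50 mm and 8.59 degrees, less where a joint would pass 70% of its speed; a pose out of reach is approached as far as the arm can. A call is refused whole if a number of a shift passes 0.05 or a number of a turn 8.59, either way. A call with a gripper value outside its range is refused whole. The fingers move at their own pace and stop on an object; FORCE is the grip in N (left out, the last holds). Time passes only in rows, so rows that do not move let the fingers close. It gives the time, the measured TCP pose, the force, the opening and the grip force at its end, in the units of the state.
- observe(): the state, without advancing time (a new reading comes with each control period).
- grab_frame(name): name is "scene" or "top" or "wrist"; returns a dict with "image" (420x560x3 uint8, red, green, blue), "range_z" (420x560 float32, m along the optical axis (not along the pixel's ray), 0 where there is no reading), "fx", "fy", "cx", "cy" (pixels), "R" (3x3) and "t" (3): a world point X has camera coordinates R X + t; the wrist camera has in their place "T_tool_cam" (4x4, takes a point from camera to tool coordinates, whose origin is the TCP and whose axes are the flange's). Camera axes: x right, y down, z forward; pixel columns grow to the right and rows downward; lengths in m; the calibration is good to about 2 mm. A picture is of the moment at which its call begins: read the wrist's pose just before it.
- job_done(): hands the job in; it is judged then, once.
Trained networks look in a picture, given as the dict that the camera call returned (one of the last four; its "shot" number tells which), for a name from the list of things; names that differ only in an ending like _2 or _b are one class to them, and where a whole thing is asked for, a point or a joint stands for the part that bears it (a point fixed in the world has none). Each returns a list of dicts, best first, with "confidence" (0 to 1); they miss things now and then, are a little off and sometimes report something else, mostly with a low value. They report only what shows in the picture. A call takes as long as a camera call. They do not tell look-alikes from the thing itself.
- find_in(picture, thing): "extent" ([centre column, centre row, width, height] in pixels, round what is visible of it).
- outline_of(picture, thing): "region" (420x560 bool, what is visible of it) and "extent" ([centre column, centre row, width, height] in pixels, round what is visible of it).
- tip_of(picture, thing): "position" ([column, row] in pixels: a listed point, or the origin of a listed thing).
The state is a dict: "clock": time; "qpos": joint angles; "qd": joint speeds; "joint_efforts": joint torques, N m; "position": TCP position; "tool_rot": TCP orientation; "force": force on the tool from outside, world axes, zero at the start; "moment": the same for the moment, N m; "grip_width": finger opening in m; "finger_force": force on a finger pad.
Only numpy, scipy, OpenCV 4.12 (cv2) and the standard library are available. Lean on these libraries where they do the work, as an engineer would, in place of code of your own. Each camera call takes 0.05 s, during which the arm holds its last target. There are 200 camera calls.

## Task

The carving is done for today: put the palm gouge, the block plane, the sharpening stone and the brass mallet away, each in the black foam insert whose cut-out has its outline, sitting fully down on the yellow bottom. The gouge goes in the way its cut-out points, and the mallet stands on its brass head. Do not disturb the blue jar of brushes or the green wax tin.

Things in the scene. Friction and masses are not known exactly. Their poses are not given: they have to be found in the camera images.
- gouge_handle (a point): Palm gouge lying down, 140 mm long, 0.07 kg: light ash octagonal handle 76 mm long, 28 mm wide and high, red butt, brass ferrule, steel blade 10 mm wide. This point: middle of the handle, 14 mm above its underside, where to grasp it across. x along the length towards the blade (tip 92 mm away, butt end 48 mm away in -x), y across, z up at the start.
- plane_center (a point): Block plane on its sole, 0.45 kg: steel sole 136 by 42 mm, blue cheeks, dark lever cap, brass knob and wheel, 47 mm high at most. This point: mid-length and mid-width, 19 mm above its underside. x along the length to the knob, y across, z up. Grasp it here across the cheeks (42 mm wide, 30 mm high). Either end may lead.
- stone_center (a point): Two-sided sharpening stone lying flat, 80 (x) by 50 (y) by 24 mm, 0.22 kg, orange-brown upper half, grey lower half. This point: its centre, 12 mm above its underside; z up. Grasp it across the 50 mm width. Either end may lead.
- mallet_handle (a point): Round brass carver's mallet standing on its head, handle up, 139 mm high, 0.42 kg, mostly in the head: brass head 46 mm in diameter, 48 mm high; dark walnut handle 26 mm in diameter from 58 to 128 mm up. This point: on the axis at mid-handle, 95 mm above its underside; z up. Grasp the handle.
- gouge_insert: Fixed foam insert 180 (x) by 110 (y) by 18 mm: black top layer, cut-out 12 mm deep, yellow bottom 6 mm above the bench. Origin: centre of underside. Cut-out: 44 mm wide from x = -76 to 26 mm (handle), then 26 mm wide to x = 80 mm (blade). Black finger channel 11 mm deep, right across in y, from x = -44 to 4 mm. The gouge's handle point belongs at x -20, y 0, z 20 mm, blade to +x; 8 mm play all round.
- plane_insert: Fixed foam insert 180 (x) by 110 (y) by 18 mm: black top layer, cut-out 12 mm deep, yellow bottom 6 mm above the bench. Origin: centre of underside. Cut-out: long rectangle 152 (x) by 58 (y) mm, centred. Black finger channel 11 mm deep, right across in y, from x = -24 to 24 mm. The plane's point belongs at x 0, y 0, z 25 mm, length along x; 8 mm play all round.
- stone_insert: Fixed foam insert 180 (x) by 110 (y) by 18 mm: black top layer, cut-out 12 mm deep, yellow bottom 6 mm above the bench. Origin: centre of underside. Cut-out: short rectangle 96 (x) by 66 (y) mm, centred. Black finger channel 11 mm deep, right across in y, from x = -24 to 24 mm. The stone's centre belongs at x 0, y 0, z 18 mm, length along x; 8 mm play all round.
- mallet_insert: Fixed foam insert 180 (x) by 110 (y) by 18 mm: black top layer, cut-out 12 mm deep, yellow bottom 6 mm above the bench. Origin: centre of underside. Cut-out: round hole 62 mm in diameter, centred. The mallet's handle point belongs at x 0, y 0, z 101 mm; 8 mm play all round.
- jar: Bystander: blue ceramic jar 72 mm in diameter and 85 mm high with brushes up to 140 mm, beside the work. Origin at the centre of its underside. Leave it alone.
- wax_tin: Bystander: flat green wax tin with a pale lid, 80 mm in diameter and 35 mm high, beside the work. Origin at the centre of its underside. Leave it alone.
Mind the look-alikes: they are no part of the job. What is shaped like the part that bears plane_center but pink, purple or turquoise is not meant.

How it is judged:
At the end, for the whole second after the job is handed in: Each tool's listed point within 13 mm of its place in its own insert (in plan) and 4 mm of its seated height; gouge, plane and stone level (0.15 rad), along the insert (0.3 rad), gouge blade in the narrow part; mallet upright (0.15 rad); all released and at rest (x of gouge_handle in the frame of gouge_insert between -0.033 and -0.007 m and y of gouge_handle in the frame of gouge_insert between -0.013 and 0.013 m and x of gouge_insert in the frame of gouge_handle above 0.005 m and z of gouge_handle in the frame of gouge_insert between 0.016 and 0.024 m and angle between gouge_handle's own x axis and vertical between 1.42 and 1.72 rad and angle between the x axis of gouge_handle and the x axis of gouge_insert, either way round below 0.3 rad and horizontal distance between plane_center and plane_insert below 0.013 m and z of plane_center in the frame of plane_insert between 0.021 and 0.029 m and angle between each of plane_center, stone_center, mallet_handle's own z axis and vertical below 0.15 rad and angle between the x axis of plane_center and the x axis of plane_insert, either way round below 0.3 rad and horizontal distance between stone_center and stone_insert below 0.013 m and z of stone_center in the frame of stone_insert between 0.014 and 0.022 m and angle between the x axis of stone_center and the x axis of stone_insert, either way round below 0.3 rad and horizontal distance between mallet_handle and mallet_insert below 0.013 m and z of mallet_handle in the frame of mallet_insert between 0.097 and 0.105 m and linear speed of each of gouge, plane, stone, mallet below 0.02 m/s); the robot touches nothing.
It fails at once if the jar of brushes is moved by more than 15 mm (distance of jar from where it was at the start of the episode above 0.015 m).
It fails at once if the wax tin is moved by more than 15 mm (distance of wax_tin from where it was at the start of the episode above 0.015 m).
It also fails if it takes over 128 s, if anything falls off the work surface, if the arm or the gripper's body presses on something with over 40 N, if the wrist force passes 120 N, or if a joint passes its speed limit or range.

## Working session

There is one attempt and no reset: what is moved stays moved. The work goes in short steps, Python scripts to look and compute and a shell command to move; the robot and the scene stay as the last step left them, time stands still between calls to the robot, and variables do not carry over. Pictures are saved under pics/ and viewed, at most 14 in all, crops included, and the job is handed in when it is done.

```bash
mkdir -p pics; ls
cat > h.py <<'E'
from workcell import *
import numpy as np, cv2
from scipy.spatial.transform import Rotation as Ro
def save(f,n): cv2.imwrite('pics/'+n,cv2.cvtColor(f["image"],cv2.COLOR_RGB2BGR))
def world(f,u,v,z=None):
    """pixels -> world for fixed camera, by range or by plane z"""
    u=np.atleast_1d(u).astype(float);v=np.atleast_1d(v).astype(float)
    if 'R' in f: R,t=np.array(f['R']),np.array(f['t'])
    else:
        T=f['Twc'];R=T[:3,:3].T;t=-R@T[:3,3]
    ray=np.c_[(u-f['cx'])/f['fx'],(v-f['cy'])/f['fy'],np.ones(len(u))]@R
    c=-R.T@t
    if z is None: d=f['range_z'][np.round(v).astype(int).clip(0,419),np.round(u).astype(int).clip(0,559)]
    else: d=(z-c[2])/ray[:,2]
    return c+ray*d[:,None]
def wrist():
    s=observe();f=grab_frame('wrist');T=np.eye(4);T[:3,:3]=Ro.from_euler('xyz',s['tool_rot']).as_matrix();T[:3,3]=s['position']
    f['Twc']=T@np.array(f['T_tool_cam']);return f
E
python3 - <<'E'
from h import *
s=observe();print({k:np.round(v,3).tolist() for k,v in s.items()})
for n in('scene','top'):
    f=grab_frame(n);save(f,n+'0.png')
    for th in 'gouge_handle plane_center stone_center mallet_handle gouge_insert plane_insert stone_insert mallet_insert jar wax_tin'.split():
        for d in tip_of(f,th)[:4]:
            p=d['position'];w=world(f,*p)[0]
            print(n,th,round(d['confidence'],2),np.round(p),w.round(3))
E
```

```text
pics
{'clock': 0.0, 'qpos': [-1.315, 0.522, -0.036, 1.6, 0.021, 1.021, -0.113], 'qd': [0.0, 0.002, 0.001, -0.001, -0.001, 0.0, -0.0], 'joint_efforts': [0.001, -92.711, 1.98, -36.993, 0.018, 0.008, -0.0], 'position': [0.2, 0.592, 0.231], 'tool_rot': [-3.14, 0.0, 2.816], 'force': [-0.959, -0.286, 0.147], 'moment': [0.001, -0.067, -0.005], 'finger_force': 0.0, 'grip_width': 0.085}
scene gouge_handle 0.61 [241. 170.] [ 0.426 -0.257  0.012]
scene gouge_handle 0.35 [185. 159.] [ 0.551 -0.401  0.015]
scene plane_center 0.88 [410. 280.] [0.323 0.398 0.025]
scene plane_center 0.87 [340. 272.] [0.448 0.283 0.023]
scene plane_center 0.74 [300. 372.] [0.709 0.479 0.036]
scene plane_center 0.67 [336. 217.] [0.325 0.103 0.027]
scene stone_center 0.97 [263. 200.] [ 0.456 -0.075  0.023]
scene mallet_handle 0.75 [294. 209.] [0.463 0.092 0.103]
scene mallet_handle 0.65 [175. 194.] [ 0.654 -0.254  0.005]
scene gouge_insert 0.57 [241. 259.] [0.63  0.099 0.009]
scene plane_insert 0.76 [178. 194.] [ 0.647 -0.247  0.007]
scene stone_insert 0.76 [272. 306.] [0.648 0.276 0.005]
scene mallet_insert 0.8 [206. 
[... 187 characters left out ...]
top gouge_handle 0.73 [216. 173.] [0.646 0.271 0.001]
top plane_center 0.75 [262. 276.] [0.311 0.113 0.031]
top plane_center 0.73 [209. 234.] [0.442 0.284 0.031]
top plane_center 0.71 [171. 276.] [0.307 0.404 0.025]
top plane_center 0.59 [155. 156.] [0.695 0.468 0.031]
top stone_center 0.97 [322. 236.] [ 0.443 -0.078  0.026]
top mallet_handle 0.65 [272. 228.] [0.456 0.084 0.136]
top gouge_insert 0.92 [271. 179.] [0.628 0.089 0.004]
top plane_insert 0.63 [377. 174.] [ 0.647 -0.259  0.009]
top stone_insert 0.89 [216. 173.] [0.646 0.272 0.001]
top mallet_insert 0.6 [326. 176.] [ 0.64  -0.091  0.003]
top jar 0.62 [170. 208.] [0.522 0.413 0.036]
top wax_tin 0.62 [436. 213.] [ 0.52  -0.438  0.04 ]
```

View pics/scene0.png

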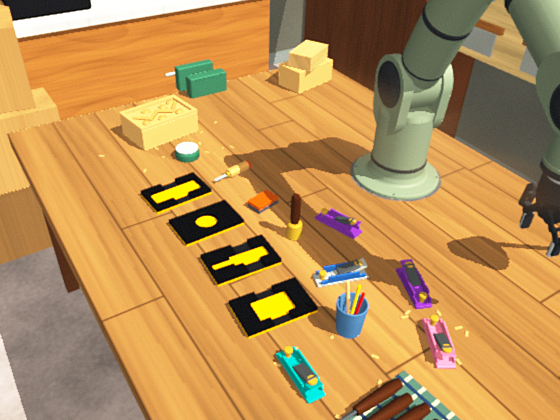

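View pics/top0.png

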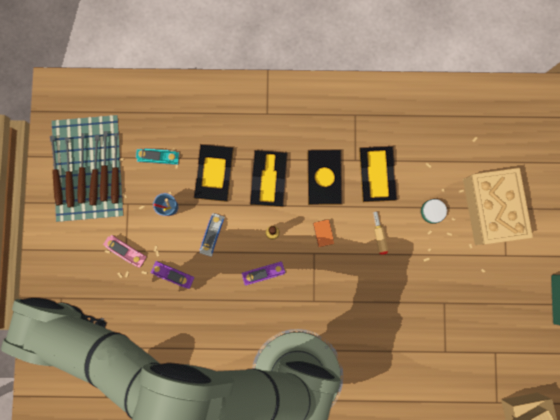

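The scene picture shows four inserts: plane (178,192), mallet (206,222), gouge (242,259) and stone (272,306). The tools are the gouge (233,171), stone (263,201), mallet (294,215) and plane with blue cheeks (342,272).

These could be taken for the plane: purple (340,221), purple (413,283), pink (439,341) and turquoise (300,373). I choose the blue one at (342,272), which is at top (212,234).

```bash
cat > m.py <<'E'
from h import *
def yellow(f):
    h=cv2.cvtColor(f['image'],cv2.COLOR_RGB2HSV);return cv2.inRange(h,(22,200,150),(34,255,255))
def rect(f,mask,z):
    v,u=np.nonzero(mask);w=world(f,u,v,z)[:,:2]
    (c,s,a)=cv2.minAreaRect((w*1000).astype(np.float32))
    if s[0]<s[1]: a+=90;s=s[::-1]
    return np.r_[np.array(c)/1000,(a+90)%180-90,np.array(s),w.mean(0)]
E
python3 - <<'E'
from m import *
f=grab_frame('top')
m=yellow(f);n,l,st,ce=cv2.connectedComponentsWithStats(m)
for i in range(1,n):
    if st[i,4]>60: print('yel',ce[i].round(),st[i,4],rect(f,l==i,.006).round(3))
b=(f['image'].max(2)<60).astype(np.uint8);b=cv2.morphologyEx(b|(m>0),cv2.MORPH_CLOSE,np.ones((3,3)))
n,l,st,ce=cv2.connectedComponentsWithStats(b)
for i in range(1,n):
    if 500<st[i,4]<4000: print('ins',ce[i].round(),st[i,4],rect(f,l==i,.018).round(3))
for t,z in(('gouge_handle',.014),('plane_center',.03),('stone_center',.024)):
    for d in outline_of(f,t)[:5]:
        print(t,round(d['confidence'],2),np.round(d['extent']),rect(f,d['region'],z).round(3), [tip['position'] for tip in tip_of(f,t)[:1]])
g=grab_frame('scene');c=g['image'][150:300,200:400];cv2.imwrite('pics/crop.png',cv2.resize(c[:,:,::-1],None,fx=4,fy=4,interpolation=cv2.INTER_CUBIC))
E
```

```text
yel [378. 174.] 789 [  0.651  -0.26    3.698 151.938  58.942   0.65   -0.261]
yel [268. 180.] 528 [ 6.33000e-01  9.80000e-02 -2.98600e+00  1.55905e+02  4.35840e+01
  6.25000e-01  9.80000e-02]
yel [213. 172.] 564 [ 0.648  0.28  -4.895 95.071 66.639  0.647  0.279]
yel [325. 177.] 267 [ 0.638 -0.086  0.315 56.655 55.814  0.638 -0.086]
ins [213. 172.] 1706 [  0.646   0.278  -5.359 175.938 106.671   0.645   0.278]
ins [378. 173.] 1710 [  0.649  -0.259   3.662 175.599 106.446   0.649  -0.258]
ins [268. 178.] 1710 [ 6.29000e-01  9.80000e-02 -4.16400e+00  1.77380e+02  1.05156e+02
  6.29000e-01  9.80000e-02]
ins [325. 177.] 1708 [ 6.37000e-01 -8.40000e-02  7.71000e-01  1.75002e+02  1.05014e+02
  6.35000e-01 -8.50000e-02]
ins [310. 367.] 553 [ 3.80000e-02 -4.40000e-02  7.27840e+01  1.63501e+02  6.43390e+01
  2.80000e-02 -4.00000e-02]
ins [180. 373.] 858 [8.00000e-03 3.65000e-01 7.98490e+01 1.99955e+02 5.20490e+01 7.00000e-03
 3.66000e-01]
gouge_handle 0.53 [382. 234.  13.  44.] [  0.454  -0.264  13.612 134.423  31.463   0.444  -0.266] [[380.4, 239.0]]
gouge_handle 0.37 [166. 201.  26.  20.] [  0.54    0.431 -89.226  81.749  72.069   0.538   0.432] [[380.4, 239.0]]
plane_center 0.92 [157. 157.  47.  12.] [  0.695   0.46   86.303 138.915  46.603   0.694   0.459] [[169.8, 273.7]]
plane_center 0.76 [212. 239.  22.  40.] [  0.443   0.275 -17.063 131.399  44.828   0.445   0.275] [[169.8, 273.7]]
plane_center 0.66 [127. 253.  44.  34.] [  0.385   0.554  58.94  143.809  47.378   0.385   0.553] [[169.8, 273.7]]
plane_center 0.57 [172. 276.  39.  24.] [  0.312   0.399  70.481 131.935  43.359   0.312   0.4  ] [[169.8, 273.7]]
stone_center 0.75 [323. 235.  20.  28.] [ 0.45  -0.082 11.627 75.809 48.568  0.45  -0.081] [[321.0, 235.8]]
```

View pics/crop.png

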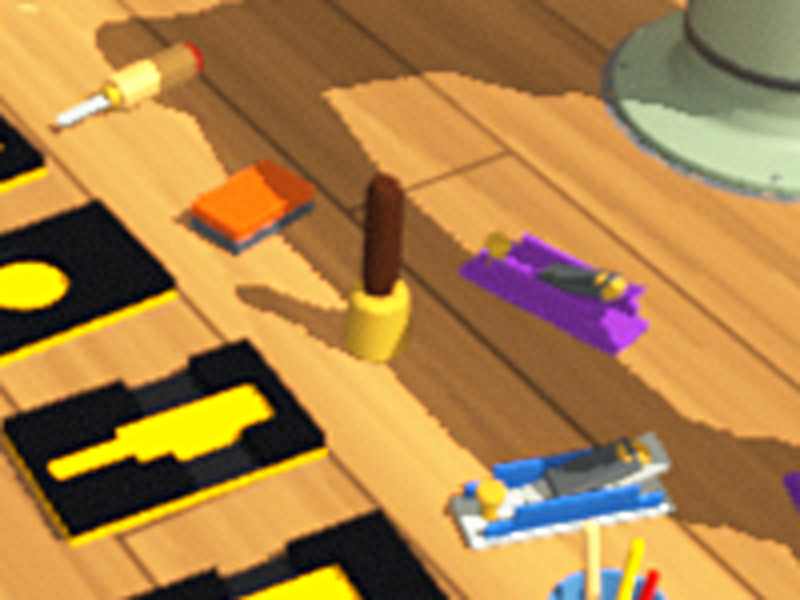

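The crop confirms the plane with blue cheeks and a steel sole at crop (565,490), scene (341,272). The purple one at crop (555,295) is a look-alike. First I go above the plane.

```bash
cat > go.py <<'E'
import sys
from h import *
def go(x,y,z,yaw):
    s=observe();p=np.array(s['position']);R=Ro.from_euler('xyz',s['tool_rot'])
    d=R.inv().apply(np.array([x,y,z])-p)
    G=Ro.from_euler('xyz',[np.pi,0,np.radians(yaw)]);r=np.degrees((R.inv()*G).as_rotvec())
    n=int(np.ceil(np.linalg.norm(d)/.048-1e-6)) or 1
    print('t',s['clock'],'pos',p.round(4),'rot',np.round(s['tool_rot'],3),'w',round(s['grip_width'],4),'\nshift',d.round(4),'rows',n,'each',(d/n).round(4),'| then turn',r.round(2))
if __name__=='__main__': go(*map(float,sys.argv[1:]))
E
python3 go.py .443 .277 .231 163
```

```text
t 1.7 pos [0.2    0.5921 0.2313] rot [-3.142 -0.     2.816] w 0.0854 
shift [-3.310e-01 -2.208e-01  3.000e-04] rows 9 each [-0.0368 -0.0245  0.    ] | then turn [-0.   -0.   -1.67]
```

```bash
python3 -m creep '[[[-1,-0.0368,-0.0245,0,0,0,0],[-1,-0.0368,-0.0245,0,0,0,0],[-1,-0.0368,-0.0245,0,0,0,0],[-1,-0.0368,-0.0245,0,0,0,0],[-1,-0.0368,-0.0245,0,0,0,0],[-1,-0.0368,-0.0245,0,0,0,0],[-1,-0.0368,-0.0245,0,0,0,0],[-1,-0.0368,-0.0245,0,0,0,0],[-1,-0.0368,-0.0245,0,0,0,-1.7],[-1,0,0,0,0,0,0]]]' 40
cat >> h.py <<'E'
def rectw(f,mask,z):
    "min-area rectangle of the mask cast on plane z: centre (m), long-axis angle deg, sizes mm"
    v,u=np.nonzero(mask);w=world(f,u,v,z)[:,:2]
    c,s,a=cv2.minAreaRect((w*1000).astype(np.float32))
    if s[0]<s[1]: a+=90;s=s[::-1]
    return np.r_[np.array(c)/1000,(a+90)%180-90,s].round(4)
E
cat > look.py <<'E'
import sys
from h import *
f=wrist();save(f,sys.argv[1]+'.png')
s=observe();print(s['clock'],np.round(s['position'],4),np.round(s['tool_rot'],3),'w',s['grip_width'])
for a in sys.argv[2:]:
    t,z=a.split(':')
    for d in outline_of(f,t)[:3]:
        r=d['region'];w=world(f,*np.nonzero(r)[::-1]);
        print(t,round(d['confidence'],2),np.round(d['extent']),rectw(f,r,float(z)),'z50/95',np.percentile(w[:,2],[50,95]).round(3))
    for d in tip_of(f,t)[:2]: print('  tip',round(d['confidence'],2),np.round(d['position']),world(f,*d['position'],float(z)).round(4),world(f,*d['position']).round(4))
E
python3 look.py w1 plane_center:.03
```

```text
clock: 2.7
position: [0.4466, 0.272, 0.2315]
tool_rot: [-3.141, 0.002, 2.839]
force: [-0.4, 0.8, 0.2]
grip_width: 0.0855
finger_force: 0.0
2.75 [0.4449 0.2747 0.2314] [-3.141e+00  1.000e-03  2.841e+00] w 0.08551689312927102
plane_center 0.95 [512. 328.  97.  54.] [  0.6811   0.46    86.2723 100.793   55.8378] z50/95 [0.023 0.038]
plane_center 0.87 [384.  15. 152.  29.] [  0.3285   0.3924  72.6562 127.088   21.3283] z50/95 [0.018 0.032]
plane_center 0.77 [ 93. 104. 133. 116.] [ 3.212000e-01  1.203000e-01 -7.337620e+01  1.338299e+02  4.908330e+01] z50/95 [0.028 0.041]
  tip 0.94 [ 86. 103.] [[0.3193 0.1192 0.03  ]] [[0.3193 0.1194 0.0303]]
  tip 0.77 [294. 178.] [[0.442  0.2796 0.03  ]] [[0.4424 0.2795 0.0276]]
```

View pics/w1.png

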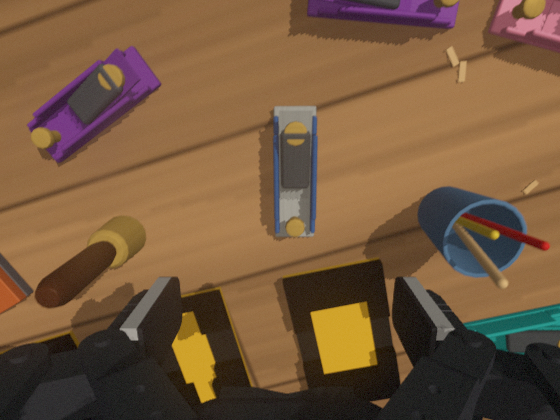

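The picture shows the plane at (295,172), clear on both sides: jar at (470,230), stone insert at (342,335). I'll measure it from the depth.

```bash
cat >> h.py <<'E'
def blob(f,x,y,r,z0,z1):
    "rectangle round the measured points near x,y between heights z0,z1 (largest connected)"
    v,u=np.mgrid[:420,:560];w=world(f,u.ravel(),v.ravel())
    ok=(np.hypot(w[:,0]-x,w[:,1]-y)<r)&(w[:,2]>z0)&(w[:,2]<z1)
    n,l,st,_=cv2.connectedComponentsWithStats(ok.reshape(420,560).astype(np.uint8));i=1+st[1:,4].argmax()
    q=w[(l==i).ravel()]
    c,s,a=cv2.minAreaRect((q[:,:2]*1000).astype(np.float32))
    if s[0]<s[1]: a+=90;s=s[::-1]
    return np.r_[np.array(c)/1000,(a+90)%180-90,s,q[:,2].max(),np.median(q[:,:2],0)].round(4)
E
python3 - <<'E'
from h import *
f=wrist()
print(blob(f,.443,.278,.1,.01,.06))
E
```

```text
[ 4.410000e-01  2.803000e-01 -1.709080e+01  1.237245e+02  4.209650e+01
  4.370000e-02  4.230000e-01  2.861000e-01]
```

```bash
python3 go.py .441 .280 .004 163
```

```text
t 2.9 pos [0.4427 0.278  0.2313] rot [ 3.141 -0.     2.846] w 0.0854 
shift [0.0022 0.0013 0.2273] rows 5 each [0.0004 0.0003 0.0455] | then turn [ 0.01 -0.02  0.08]
```

```bash
python3 -m creep '[[[-1,0.002,0.002,0.045,0,0,0],[-1,0,0,0.045,0,0,0],[-1,0,0,0.045,0,0,0],[-1,0,0,0.045,0,0,0],[-1,0,0,0.027,0,0,0],[-1,0,0,0.02,0,0,0],[-1,0,0,0,0,0,0],[0.5,0,0,0,0,0,0],[0.5,0,0,0,0,0,0],[0.5,0,0,0,0,0,0]]]' 40
python3 -m creep '[[[1,0,0,0,0,0,0],[1,0,0,0,0,0,0],[1,0,0,0,0,0,0],[1,0,0,0,0,0,0],[1,0,0,0,0,0,0]]]' 60
```

```text
clock: 3.9
position: [0.4424, 0.2803, 0.0055]
tool_rot: [3.14, 0.001, 2.846]
force: [0.3, -0.4, 0.1]
grip_width: 0.0438
finger_force: 0.0
clock: 4.4
position: [0.4424, 0.2803, 0.0057]
tool_rot: [3.14, 0.001, 2.845]
force: [-2.6, 0.4, 13.4]
grip_width: 0.0407
finger_force: 60.4
```

```bash
python3 -m creep '[[[1,0,0,-0.04,0,0,0],[1,0,0,-0.05,0,0,0],[1,0,0,-0.05,0,0,0],[1,0,0,-0.05,0,0,0],[1,0,0,-0.05,0,0,-7],[1,0,0,0,0,0,-7],[1,0,0,0,0,0,-6.7],[1,0,0,0,0,0,0]]]' 60; python3 go.py .650 -.2595 .245 183.66
```

```text
clock: 5.2
position: [0.4418, 0.2795, 0.2451]
tool_rot: [3.141, 0.001, -3.074]
force: [-0.4, -0.1, -4.6]
grip_width: 0.041
finger_force: 64.1
t 5.2 pos [0.4418 0.2795 0.2451] rot [ 3.141e+00  1.000e-03 -3.074e+00] w 0.041 
shift [-1.716e-01 -5.517e-01 -1.000e-04] rows 13 each [-0.0132 -0.0424 -0.    ] | then turn [0.03 0.04 0.19]
```

```bash
python3 -m creep '[[[1,-0.0132,-0.0424,0,0,0,0],[1,-0.0132,-0.0424,0,0,0,0],[1,-0.0132,-0.0424,0,0,0,0],[1,-0.0132,-0.0424,0,0,0,0],[1,-0.0132,-0.0424,0,0,0,0],[1,-0.0132,-0.0424,0,0,0,0],[1,-0.0132,-0.0424,0,0,0,0],[1,-0.0132,-0.0424,0,0,0,0],[1,-0.0132,-0.0424,0,0,0,0],[1,-0.0132,-0.0424,0,0,0,0]]]'
python3 -m creep '[[[1,-0.0132,-0.0424,0,0,0,0],[1,-0.0132,-0.0424,0,0,0,0],[1,-0.0132,-0.0424,0,0,0,0],[1,0,0,0,0,0,0],[1,0,0,0,0,0,0]]]'
python3 look.py w2 plane_insert:.018
```

```text
clock: 6.2
position: [0.6013, -0.1365, 0.2443]
tool_rot: [3.142, -0.0, -3.081]
force: [0.3, 1.1, -4.3]
grip_width: 0.0408
finger_force: 64.0
clock: 6.7
position: [0.6485, -0.26, 0.2435]
tool_rot: [3.141, -0.001, -3.081]
force: [-0.3, 0.8, -3.5]
grip_width: 0.041
finger_force: 64.0
6.75 [ 0.6487 -0.2587  0.2438] [ 3.141e+00 -1.000e-03 -3.079e+00] w 0.040947836854252545
plane_insert 0.77 [289. 121. 109.  60.] [  0.5883  -0.2632 -86.5392 109.9008  58.382 ] z50/95 [0.017 0.019]
```

View pics/w2.png

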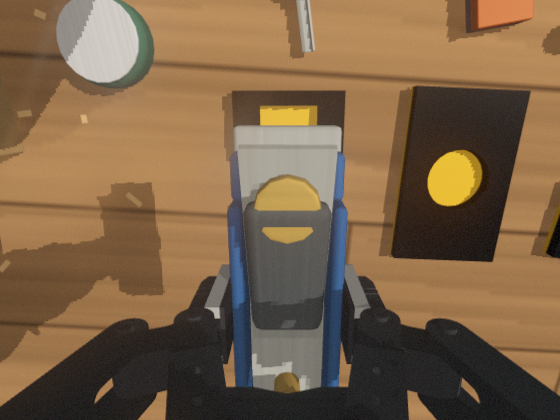

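The view shows the near end of the insert at (289,91), agreeing with the top estimate. The near end of the plane is at row 127, so I'll check how the plane lies in the hand.

```bash
python3 - <<'E'
from h import *
f=wrist()
for v in (126,129,132,140): print(v,world(f,[250,288,330],[v]*3).round(4).tolist())
v,u=np.mgrid[100:200,240:340];
f2=grab_frame('top');w=world(f2,*[a.ravel() for a in np.mgrid[:420,:560][::-1]])
q=w[(w[:,2]>.235)&(w[:,2]<.30)&(abs(w[:,1]+.26)<.05)&(w[:,0]>.5)&(w[:,0]<.8)];print(q.min(0),q.max(0))
E
python3 go.py .650 -.2595 .245 183.6
```

```text
126 [[0.5831, -0.2767, 0.2455], [0.5822, -0.2623, 0.2463], [0.5812, -0.2462, 0.245]]
129 [[0.5841, -0.2765, 0.2472], [0.5832, -0.2622, 0.2466], [0.5822, -0.2464, 0.2469]]
132 [[0.5854, -0.2766, 0.2455], [0.5843, -0.2621, 0.2467], [0.5833, -0.2463, 0.247]]
140 [[0.5883, -0.2764, 0.2464], [0.5873, -0.2619, 0.2468], [0.5863, -0.2458, 0.246]]
[ 0.60846879 -0.25589832  0.2357991 ] [ 0.71774439 -0.21117331  0.29977173]
t 6.95 pos [ 0.6491 -0.258   0.2446] rot [ 3.141  0.    -3.076] w 0.0409 
shift [-0.0008 -0.0015 -0.0004] rows 1 each [-0.0008 -0.0015 -0.0004] | then turn [0.01 0.01 0.16]
```

```bash
python3 -m creep '[[[1,0,-0.0015,0.048,0,0,0.1],[1,0,0,0.048,0,0,0],[1,0,0,0.048,0,0,0],[1,0,0,0.044,0,0,0],[1,0,0,0.02,0,0,0],[1,0,0,0.012,0,0,0],[1,0,0,0.008,0,0,0],[1,0,0,0.003,0,0,0],[1,0,0,0.001,0,0,0],[1,0,0,0,0,0,0]]]'; python3 go.py .6495 -.2595 .0115 183.5
```

```text
clock: 7.95
position: [0.6497, -0.2609, 0.0133]
tool_rot: [-3.141, 0.001, -3.078]
force: [-0.2, 0.1, -2.9]
grip_width: 0.0406
finger_force: 63.8
t 7.95 pos [ 0.6497 -0.2609  0.0133] rot [-3.141e+00  1.000e-03 -3.078e+00] w 0.0406 
shift [0.0001 0.0014 0.0018] rows 1 each [0.0001 0.0014 0.0018] | then turn [-0.03  0.07  0.13]
```

```bash
python3 -m creep '[[[1,0,0.001,0.0015,0,0,0],[0.4,0,0,0,0,0,0],[-0.2,0,0,0,0,0,0],[-1,0,0,0,0,0,0],[-1,0,0,0,0,0,0],[-1,0,0,-0.02,0,0,0],[-1,0,0,-0.05,0,0,0],[-1,0,0,-0.05,0,0,0],[-1,0,0,-0.05,0,0,0],[-1,0,0,-0.04,0,0,0]]]'; python3 go.py .445 -.266 .22 193.5
python3 - <<'E'
from h import *
f=wrist();save(f,'w3.png')
print(blob(f,.65,-.26,.09,.022,.08))
print(blob(f,.445,-.266,.09,.01,.06))
for d in tip_of(f,'gouge_handle')[:2]: print(d['confidence'],d['position'],world(f,*d['position']))
print(observe()['qpos'])
E
```

```text
clock: 8.95
position: [0.6493, -0.2598, 0.2242]
tool_rot: [-3.141, 0.002, -3.078]
force: [-0.6, -1.2, 0.4]
grip_width: 0.0855
finger_force: 0.0
t 8.95 pos [ 0.6493 -0.2598  0.2242] rot [-3.141e+00  2.000e-03 -3.078e+00] w 0.0855 
shift [0.2043 0.0068 0.0037] rows 5 each [0.0409 0.0014 0.0007] | then turn [-0.06  0.11 -9.87]
[ 6.477000e-01 -2.608000e-01  3.613100e+00  1.231059e+02  4.206600e+01
  5.030000e-02  6.259000e-01 -2.625000e-01]
[ 5.04500e-01 -2.51800e-01  1.16048e+01  3.73323e+01  1.18066e+01
  1.75000e-02  5.04300e-01 -2.51700e-01]
[ 0.22139724  0.65184486  0.1264104   1.39078529 -0.08616429  1.09546718
  1.99480427]
```

View pics/w3.png

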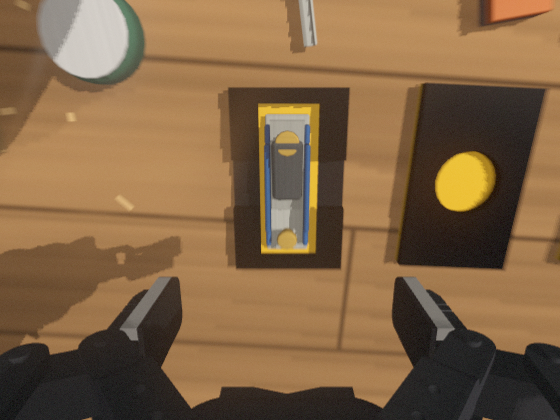

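The plane is seated in its insert at (288,180), with its top at 50 mm as expected. Next is the gouge.

```bash
python3 -m creep '[[[-1,0.041,0.0014,0,0,0,0],[-1,0.041,0.0014,0,0,0,0],[-1,0.041,0.0014,0,0,0,0],[-1,0.041,0.0014,0,0,0,0],[-1,0.04,0.0014,0,0,0,0],[-1,0,0,0,0,0,-5],[-1,0,0,0,0,0,-4.9],[-1,0,0,0,0,0,0],[-1,0,0,0,0,0,0]]]'
python3 - <<'E'
from h import *
f=wrist();save(f,'w4.png')
print(observe()['position'],observe()['tool_rot'],observe()['qpos'][6])
print(blob(f,.445,-.266,.1,.004,.06),blob(f,.43,-.27,.1,.019,.06))
for d in outline_of(f,'gouge_handle')[:2]: print(d['confidence'],d['extent'],rectw(f,d['region'],.012))
for d in tip_of(f,'gouge_handle')[:2]: print(d['confidence'],d['position'],world(f,*d['position']))
E
```

```text
clock: 9.95
position: [0.445, -0.2656, 0.2206]
tool_rot: [3.141, -0.0, -2.908]
force: [-0.2, 0.1, -1.0]
grip_width: 0.0853
finger_force: 0.0
[ 0.44505706 -0.26558446  0.22057994] [ 3.14145539e+00 -2.21718201e-04 -2.90785710e+00] 2.271793681218169
[ 4.541000e-01 -2.622000e-01  1.203330e+01  1.398035e+02  2.829550e+01
  3.000000e-02  4.348000e-01 -2.654000e-01] [ 4.32000e-01 -2.66900e-01  1.17395e+01  9.32704e+01  2.79811e+01
  3.00000e-02  4.28000e-01 -2.67700e-01]
0.62 [288.9, 192.4, 32.0, 136.1] [  0.4546  -0.2622  11.6143 140.4894  28.58  ]
0.97 [292.1, 173.4] [[ 0.43069078 -0.26426571  0.02608945]]
```

View pics/w4.png

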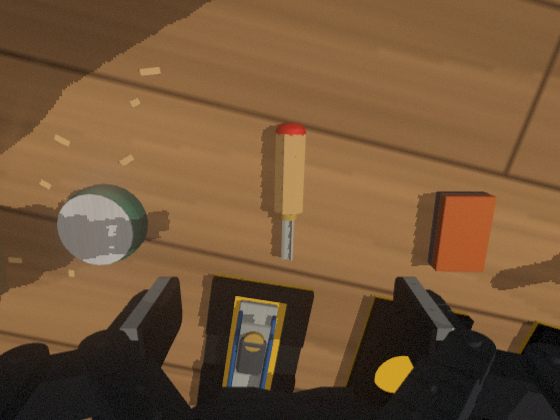

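The gouge lies alone at (290,190), blade towards +x; the wax tin at (103,225) is well clear.

```bash
python3 go.py .4326 -.2668 .003 192
```

```text
t 10.1 pos [ 0.4451 -0.2655  0.2206] rot [ 3.141 -0.    -2.907] w 0.0856 
shift [0.0124 0.0017 0.2176] rows 5 each [0.0025 0.0003 0.0435] | then turn [ 0.01 -0.01  1.45]
```

```bash
python3 -m creep '[[[-1,0.0124,0.0017,0.03,0,0,1.4],[-1,0,0,0.048,0,0,0],[-1,0,0,0.048,0,0,0],[-1,0,0,0.045,0,0,0],[-1,0,0,0.03,0,0,0],[-1,0,0,0.0166,0,0,0],[-1,0,0,0,0,0,0],[0.5,0,0,0,0,0,0],[0.5,0,0,0,0,0,0],[0.5,0,0,0,0,0,0]]]' 40
python3 -m creep '[[[1,0,0,0,0,0,0],[1,0,0,0,0,0,0],[1,0,0,0,0,0,0],[1,0,0,0,0,0,0],[1,0,0,0,0,0,0],[1,0,0,0,0,0,0]]]' 30;python3 go.py .4326 -.2668 .003 192
```

```text
clock: 11.1
position: [0.4332, -0.2672, 0.0043]
tool_rot: [-3.14, 0.001, -2.93]
force: [-1.1, -1.3, -0.9]
grip_width: 0.0443
finger_force: 0.0
clock: 11.7
position: [0.433, -0.2671, 0.0041]
tool_rot: [-3.141, 0.001, -2.93]
force: [-0.8, 2.0, 10.6]
grip_width: 0.0271
finger_force: 31.7
t 11.7 pos [ 0.433  -0.2671  0.0041] rot [-3.141e+00  1.000e-03 -2.930e+00] w 0.0271 
shift [0.0004 0.0003 0.0011] rows 1 each [0.0004 0.0003 0.0011] | then turn [-0.04  0.06  0.13]
```

```bash
python3 -m creep '[[[1,0,0,-0.04,0,0,0],[1,0,0,-0.05,0,0,0],[1,0,0,-0.05,0,0,0],[1,0,0,-0.05,0,0,0],[1,0,0,-0.05,0,0,8],[1,0,0,0,0,0,8],[1,0,0,0,0,0,0],[1,0,0,0,0,0,0]]]' 30; python3 go.py .609 .0995 .245 176
```

```text
clock: 12.5
position: [0.4322, -0.2664, 0.2427]
tool_rot: [3.141, -0.001, 3.079]
force: [0.8, 1.1, -1.4]
grip_width: 0.0275
finger_force: 30.3
t 12.5 pos [ 0.4322 -0.2664  0.2427] rot [ 3.141e+00 -1.000e-03  3.079e+00] w 0.0275 
shift [-0.1534  0.3763 -0.0023] rows 9 each [-0.017   0.0418 -0.0003] | then turn [ 0.02 -0.05  0.4 ]
```

```bash
python3 -m creep '[[[1,-0.017,0.0418,0,0,0,0.4],[1,-0.017,0.0418,0,0,0,0],[1,-0.017,0.0418,0,0,0,0],[1,-0.017,0.0418,0,0,0,0],[1,-0.017,0.0418,0,0,0,0],[1,-0.017,0.0418,0,0,0,0],[1,-0.017,0.0418,0,0,0,0],[1,-0.017,0.0418,0,0,0,0],[1,-0.017,0.0418,0,0,0,0],[1,0,0,0,0,0,0]]]'
cat > ins.py <<'E'
import sys
from m import *
# inserts seen by the wrist: black+yellow raised area by depth (z .010-.0245), bounding rectangles
f=wrist();save(f,sys.argv[1]+'.png');s=observe();print(s['position'],s['tool_rot'])
m=yellow(f);n,l,st,ce=cv2.connectedComponentsWithStats(m)
for i in range(1,n):
    if st[i,4]>300: print('yellow',ce[i].round(),st[i].tolist(),rectw(f,l==i,.006))
b=((f['image'].max(2)<60)).astype(np.uint8)
v,u=np.mgrid[:420,:560];w=world(f,u.ravel(),v.ravel())[:,2].reshape(420,560)
b=((b|(m>0))&(w<.03)).astype(np.uint8);b=cv2.morphologyEx(b,cv2.MORPH_OPEN,np.ones((5,5)))
n,l,st,ce=cv2.connectedComponentsWithStats(b)
for i in range(1,n):
    if st[i,4]>2000: print('insert',ce[i].round(),st[i].tolist(),rectw(f,l==i,.016))
E
python3 ins.py w5
```

```text
clock: 13.5
position: [0.6133, 0.1036, 0.2409]
tool_rot: [3.14, -0.003, 3.078]
force: [-1.1, -0.5, -1.0]
grip_width: 0.0274
finger_force: 30.3
[0.61261103 0.10009078 0.24097116] [ 3.14149276e+00 -3.07482142e-03  3.07496913e+00]
insert [455. 259.] [392, 222, 109, 59, 3362] [  0.7014   0.2721  84.9414 112.0901  68.6255]
```

View pics/w5.png

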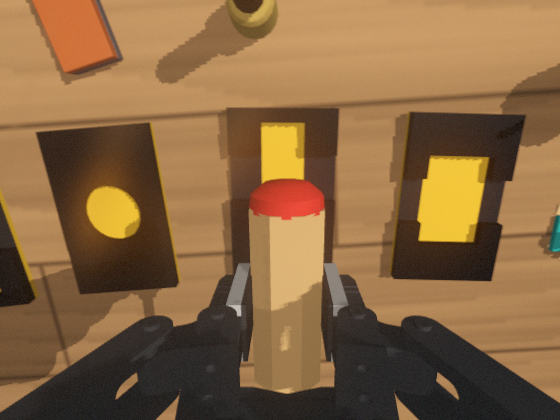

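The gouge hangs straight. The insert's near edge runs from (228,108) to (338,108), and its handle-end yellow edge from (262,124) to (304,124). I'll compute the insert pose from these corners.

```bash
python3 - <<'E'
from h import *
f=wrist()
a,b=world(f,[228,338],[108,108],.018);c,d=world(f,[262,304],[123,123],.006)
for p,q,o in((a,b,.09),(c,d,.076)):
    e=p-q; yaw=np.degrees(np.arctan2(e[1],e[0]))+90; m=(p+q)/2
    print(np.linalg.norm(e),yaw,(yaw+90)%180-90,m,'centre', m[:2]+o*np.array([np.cos(np.radians(-4.3)),np.sin(np.radians(-4.3))]))
l=world(f,[229,338,231.5,333],[112,112,230,215],.018);print(l, np.degrees(np.arctan((l[2]-l[0])[1]/(l[2]-l[0])[0])),np.degrees(np.arctan((l[3]-l[1])[1]/(l[3]-l[1])[0])))
# butt end
print(world(f,[255,287,320],[190,185,190]))
E
python3 go.py .609 .0995 .245 175.7
```

```text
0.10696900001534113 -3.811478599658983 -3.811478599658983 [0.53936445 0.10067293 0.018     ] centre [0.62911112 0.09392485]
0.042669597781967675 -3.8108958610510655 -3.8108958610510655 [0.55395091 0.09954058 0.006     ] centre [0.62973698 0.0938422 ]
[[0.53959511 0.0478579  0.018     ]
 [0.54666229 0.15394233 0.018     ]
 [0.66076704 0.03690199 0.018     ]
 [0.65120754 0.1459488  0.018     ]] -5.166421406394407 -4.37232924454944
[[0.56732791 0.09076282 0.25389872]
 [0.56539573 0.10268643 0.25792837]
 [0.62585163 0.13419948 0.00670456]]
t 13.6 pos [0.6123 0.0978 0.2413] rot [-3.141e+00 -3.000e-03  3.072e+00] w 0.0272 
shift [ 0.0034  0.0015 -0.0037] rows 1 each [ 0.0034  0.0015 -0.0037] | then turn [-0.05 -0.16  0.31]
```

```bash
python3 go.py .608 .0975 .0102 175.7;  python3 -m creep '[[[1,0.0043,0,0.048,0,0,0.3],[1,0,0,0.048,0,0,0],[1,0,0,0.048,0,0,0],[1,0,0,0.044,0,0,0],[1,0,0,0.02,0,0,0],[1,0,0,0.012,0,0,0],[1,0,0,0.006,0,0,0],[1,0,0,0.003,0,0,0],[1,0,0,0,0,0,0]]]'; python3 go.py .608 .0975 .0102 175.7
```

```text
t 13.6 pos [0.6123 0.0978 0.2413] rot [-3.141e+00 -3.000e-03  3.072e+00] w 0.0272 
shift [ 0.0036 -0.0004  0.2311] rows 5 each [ 0.0007 -0.0001  0.0462] | then turn [-0.05 -0.16  0.31]
clock: 14.5
position: [0.609, 0.0972, 0.0149]
tool_rot: [3.141, 0.001, 3.062]
force: [0.2, 0.1, -0.8]
grip_width: 0.0277
finger_force: 30.3
t 14.5 pos [0.609  0.0972 0.0149] rot [3.141e+00 1.000e-03 3.062e+00] w 0.0277 
shift [0.001  0.0002 0.0047] rows 1 each [0.001  0.0002 0.0047] | then turn [ 0.01  0.06 -0.27]
```

```bash
python3 -m creep '[[[1,0,0,0.003,0,0,0],[1,0,0,0.0015,0,0,0],[0.4,0,0,0,0,0,0],[-0.3,0,0,0,0,0,0],[-1,0,0,0,0,0,0],[-1,0,0,0,0,0,0],[-1,0,0,-0.03,0,0,0],[-1,0,0,-0.05,0,0,0],[-1,0,0,-0.05,0,0,0],[-1,0,0,-0.05,0,0,0]]]'
python3 - <<'E'
from h import *
f=wrist();save(f,'w6.png')
print(blob(f,.63,.096,.09,.022,.08))
E
python3 go.py .449 -.081 .23 192
```

```text
clock: 15.5
position: [0.6082, 0.0972, 0.1917]
tool_rot: [-3.142, -0.0, 3.062]
force: [0.6, 0.1, -0.5]
grip_width: 0.0853
finger_force: 0.0
[ 6.10200e-01  9.65000e-02 -5.02660e+00  9.80186e+01  2.80187e+01
  3.60000e-02  6.02700e-01  9.70000e-02]
t 15.55 pos [0.6114 0.0977 0.2   ] rot [3.139 0.009 3.061] w 0.0854 
shift [ 0.1473 -0.191  -0.032 ] rows 6 each [ 0.0245 -0.0318 -0.0053] | then turn [  0.09   0.54 -16.6 ]
```

View pics/w6.png

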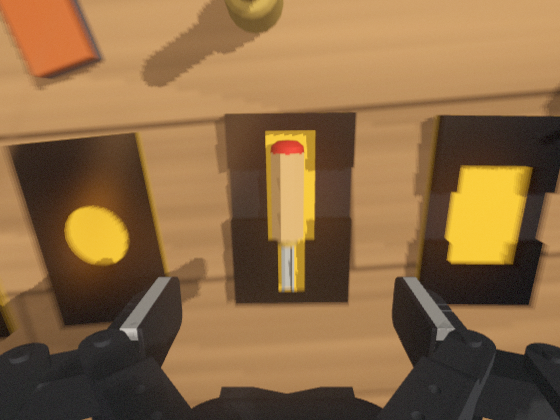

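The gouge is seated, centred in its cut-out at (289,215), blade in the narrow part, top at 36 mm. Next is the stone.

```bash
python3 -m creep '[[[-1,0.0245,-0.032,-0.03,0,0,0],[-1,0.0245,-0.032,0,0,0,0],[-1,0.0245,-0.032,0,0,0,0],[-1,0.0245,-0.032,0,0,0,0],[-1,0.0245,-0.032,0,0,0,0],[-1,0.0245,-0.032,0,0,0,0],[-1,0,0,0,0,0,-8.3],[-1,0,0,0,0,0,-8.3],[-1,0,0,0,0,0,0],[-1,0,0,0,0,0,0]]]'
python3 - <<'E'
from h import *
f=wrist();save(f,'w7.png')
print(blob(f,.449,-.081,.08,.01,.04))
E
python3 go.py .449 -.081 .006 192
```

```text
clock: 16.55
position: [0.4469, -0.0822, 0.2196]
tool_rot: [3.142, 0.0, -2.936]
force: [0.5, -0.4, -0.3]
grip_width: 0.0854
finger_force: 0.0
[ 4.51200e-01 -8.18000e-02  1.35369e+01  8.02010e+01  4.99155e+01
  2.63000e-02  4.48300e-01 -8.22000e-02]
t 16.6 pos [ 0.4469 -0.0821  0.2195] rot [ 3.142 -0.    -2.936] w 0.0857 
shift [-0.0023  0.0007  0.2135] rows 5 each [-0.0005  0.0001  0.0427] | then turn [ 0.   -0.   -0.21]
```

```bash
python3 -m creep '[[[-1,-0.004,0,0.03,0,0,-1.2],[-1,0,0,0.048,0,0,0],[-1,0,0,0.048,0,0,0],[-1,0,0,0.045,0,0,0],[-1,0,0,0.03,0,0,0],[-1,0,0,0.0155,0,0,0],[-1,0,0,0,0,0,0],[0.3,0,0,0,0,0,0],[0.3,0,0,0,0,0,0],[0.3,0,0,0,0,0,0]]]' 40
python3 -m creep '[[[1,0,0,0,0,0,0],[1,0,0,0,0,0,0],[1,0,0,0,0,0,0],[1,0,0,0,0,0,0],[1,0,0,0,0,0,0]]]' 40;python3 go.py .451 -.0815 .003 193
```

```text
clock: 17.6
position: [0.4515, -0.0814, 0.0043]
tool_rot: [-3.141, 0.002, -2.911]
force: [-1.1, 1.6, 10.8]
grip_width: 0.0491
finger_force: 39.4
clock: 18.1
position: [0.4515, -0.0814, 0.0043]
tool_rot: [-3.141, 0.002, -2.911]
force: [-1.8, -0.2, 8.2]
grip_width: 0.0491
finger_force: 40.2
t 18.1 pos [ 0.4515 -0.0814  0.0043] rot [-3.141e+00  2.000e-03 -2.911e+00] w 0.0491 
shift [0.0005 0.     0.0013] rows 1 each [0.0005 0.     0.0013] | then turn [-0.04  0.11  0.2 ]
```

```bash
python3 -m creep '[[[1,0,0,-0.04,0,0,0],[1,0,0,-0.05,0,0,0],[1,0,0,-0.05,0,0,0],[1,0,0,-0.05,0,0,6],[1,0,0,-0.05,0,0,6],[1,0,0,0,0,0,6.2],[1,0,0,0,0,0,0],[1,0,0,0,0,0,0]]]' 40; python3 go.py .647 .279 .245 174.9
```

```text
clock: 18.9
position: [0.4503, -0.0812, 0.2429]
tool_rot: [3.142, -0.0, 3.058]
force: [-0.6, -0.4, -2.0]
grip_width: 0.0488
finger_force: 44.3
t 18.9 pos [ 0.4503 -0.0812  0.2429] rot [ 3.142 -0.     3.058] w 0.0488 
shift [-0.166   0.3753 -0.0022] rows 9 each [-0.0184  0.0417 -0.0002] | then turn [ 0.   -0.02  0.32]
```

```bash
python3 -m creep '[[[1,-0.0184,0.0417,0,0,0,0.3],[1,-0.0184,0.0417,0,0,0,0],[1,-0.0184,0.0417,0,0,0,0],[1,-0.0184,0.0417,0,0,0,0],[1,-0.0184,0.0417,0,0,0,0],[1,-0.0184,0.0417,0,0,0,0],[1,-0.0184,0.0417,0,0,0,0],[1,-0.0184,0.0417,0,0,0,0],[1,-0.0184,0.0417,0,0,0,0],[1,0,0,0,0,0,0]]]'; python3 -m creep '[[[1,0,0,0,0,0,0],[1,0,0,0,0,0,0]]]'; python3 ins.py w8;python3 go.py .647 .279 .0102 174.9
```

```text
clock: 19.9
position: [0.6496, 0.2832, 0.2397]
tool_rot: [3.141, -0.004, 3.058]
force: [-1.4, -0.6, -2.9]
grip_width: 0.0491
finger_force: 44.3
clock: 20.1
position: [0.6496, 0.276, 0.242]
tool_rot: [-3.14, -0.001, 3.05]
force: [-0.0, 0.3, -1.5]
grip_width: 0.0492
finger_force: 44.3
[0.64977737 0.27592127 0.24253521] [-3.14065590e+00 -8.16182139e-04  3.04943598e+00]
t 20.15 pos [0.6498 0.2759 0.2425] rot [-3.141e+00 -1.000e-03  3.049e+00] w 0.0492 
shift [0.0029 0.003  0.2323] rows 5 each [0.0006 0.0006 0.0465] | then turn [-0.05 -0.05 -0.18]
```

View pics/w8.png

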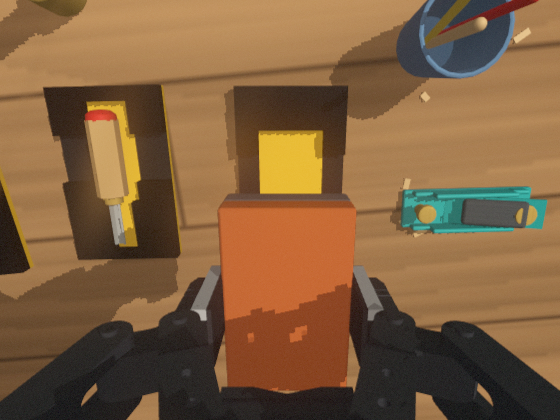

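The stone is held square. The near edge of its insert runs from (235,87) to (348,86), and the yellow edge from (259,131) to (322,130).

Run:
```python
from h import *
f=wrist();print(observe()['position'])
k=np.array([np.cos(np.radians(-5)),np.sin(np.radians(-5))])
for p,q,o,z in(([235,87],[348,86],.09,.018),([259,131],[322,130],.048,.006)):
    a,b=world(f,[p[0],q[0]],[p[1],q[1]],z);e=b-a;print(np.linalg.norm(e),-np.degrees(np.arctan2(e[0],e[1])),'centre',(a+b)[:2]/2+o*k)
print(world(f,[225,287,348],[203,203,203]))
```

```text
[0.64985196 0.27603507 0.24291143]
0.10851753306665206 -4.799829329393007 centre [0.64776974 0.2801963 ]
0.06462557565453267 -4.382490058196077 centre [0.64765691 0.27929214]
[[0.60805315 0.25614101 0.25576544]
 [0.61028685 0.27901913 0.25527841]
 [0.61187131 0.30135092 0.25704149]]
```

```bash
python3 -m creep '[[[1,0.0024,0.0035,0.048,0,0,0],[1,0,0,0.048,0,0,0],[1,0,0,0.048,0,0,0],[1,0,0,0.044,0,0,0],[1,0,0,0.02,0,0,0],[1,0,0,0.012,0,0,0],[1,0,0,0.008,0,0,0],[1,0,0,0,0,0,0],[1,0,0,0,0,0,0]]]'; python3 go.py .6477 .2795 .0103 174.9
```

```text
clock: 21.1
position: [0.6486, 0.2812, 0.0164]
tool_rot: [3.141, 0.001, 3.05]
force: [-0.5, 1.5, -1.8]
grip_width: 0.0494
finger_force: 44.2
t 21.1 pos [0.6486 0.2812 0.0164] rot [3.141e+00 1.000e-03 3.050e+00] w 0.0494 
shift [ 0.0007 -0.0018  0.0061] rows 1 each [ 0.0007 -0.0018  0.0061] | then turn [ 0.05  0.09 -0.18]
```

```bash
python3 -m creep '[[[1,0,-0.0015,0.004,0,0,0],[1,0,0,0.0018,0,0,0],[0.2,0,0,0,0,0,0],[-0.3,0,0,0,0,0,0],[-1,0,0,0,0,0,0],[-1,0,0,0,0,0,0],[-1,0,0,-0.03,0,0,0],[-1,0,0,-0.05,0,0,0],[-1,0,0,-0.05,0,0,0],[-1,0,0,-0.05,0,0,0]]]'
python3 -m creep '[[[-1,0,0,-0.05,0,0,0],[-1,0,0,-0.04,0,0,0],[-1,0,0,0,0,0,0]]]'
python3 - <<'E'
from h import *
f=wrist();save(f,'w9.png')
print(blob(f,.6477,.28,.09,.022,.08))
print(blob(f,.458,.088,.06,.06,.16))
E
python3 go.py .459 .088 .27 174.9
```

```text
clock: 22.1
position: [0.6475, 0.2794, 0.1913]
tool_rot: [-3.142, -0.0, 3.05]
force: [0.0, -0.1, 0.5]
grip_width: 0.0854
finger_force: 0.0
clock: 22.4
position: [0.6496, 0.2802, 0.2858]
tool_rot: [3.137, 0.008, 3.049]
force: [0.2, -0.0, -0.3]
grip_width: 0.0849
finger_force: 0.0
[ 6.47900e-01  2.78400e-01 -5.30600e+00  7.95007e+01  5.00450e+01
  3.21000e-02  6.45700e-01  2.78600e-01]
t 22.45 pos [0.6487 0.2799 0.2824] rot [3.139 0.004 3.05 ] w 0.0851 
shift [ 0.1713 -0.2085  0.0111] rows 6 each [ 0.0285 -0.0348  0.0019] | then turn [ 0.15  0.23 -0.17]Traceback (most recent call last):
  File "<stdin>", line 4, in <module>
  File "h.py", line 29, in blob
    n,l,st,_=cv2.connectedComponentsWithStats(ok.reshape(420,560).astype(np.uint8));i=1+st[1:,4].argmax()
                                                                                        ~~~~~~~~~~~~~~~^^
ValueError: attempt to get argmax of an empty sequence
```

View pics/w9.png

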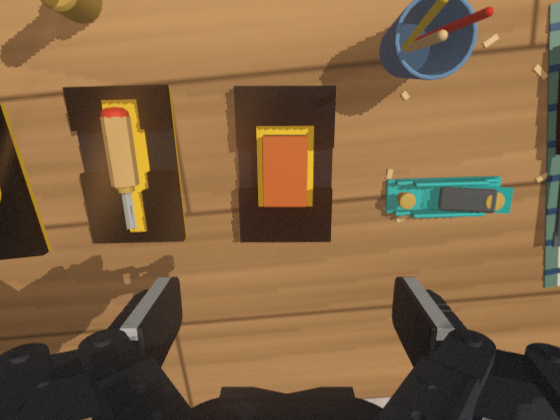

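The stone is seated at (286,170). Next is the mallet; I stay high above it.

```bash
python3 -m creep '[[[-1,0.0285,-0.0348,0,0,0,0],[-1,0.0285,-0.0348,0,0,0,0],[-1,0.0285,-0.0348,0,0,0,0],[-1,0.0285,-0.0348,0,0,0,0],[-1,0.0285,-0.0348,0,0,0,0],[-1,0.0285,-0.0348,0,0,0,0],[-1,0,0,0,0,0,0],[-1,0,0,0,0,0,0],[-1,0,0,0,0,0,0]]]'
python3 - <<'E'
from h import *
f=wrist();save(f,'w10.png')
print(blob(f,.458,.088,.06,.06,.16),blob(f,.458,.088,.06,.128,.16),blob(f,.458,.088,.06,.01,.055))
E
python3 go.py .459 .088 .1 175
```

```text
clock: 23.35
position: [0.4586, 0.0879, 0.2789]
tool_rot: [-3.142, -0.0, 3.05]
force: [0.0, 1.1, 0.5]
grip_width: 0.0853
finger_force: 0.0
[ 0.4518  0.0832 10.5587 25.4095 24.8673  0.1403  0.4465  0.0839] [ 0.4522  0.0832  4.22   24.79   24.5975  0.1403  0.45    0.0833] [4.46700e-01 8.42000e-02 8.00382e+01 4.33274e+01 3.36152e+01 4.99000e-02
 4.39700e-01 8.57000e-02]
t 23.4 pos [0.4586 0.088  0.2788] rot [-3.141e+00 -1.000e-03  3.050e+00] w 0.0856 
shift [-5.000e-04  1.000e-04  1.788e-01] rows 4 each [-0.0001  0.      0.0447] | then turn [-0.01 -0.03 -0.22]
```

```bash
python3 -m creep '[[[-1,0.0062,-0.0053,0.03,0,0,0],[-1,0,0,0.048,0,0,0],[-1,0,0,0.048,0,0,0],[-1,0,0,0.045,0,0,0],[-1,0,0,0.028,0,0,0],[-1,0,0,0,0,0,0],[-1,0,0,0,0,0,0],[0.6,0,0,0,0,0,0],[0.6,0,0,0,0,0,0],[0.6,0,0,0,0,0,0]]]' 40
python3 -m creep '[[[1,0,0,0,0,0,0],[1,0,0,0,0,0,0],[1,0,0,0,0,0,0],[1,0,0,0,0,0,0],[1,0,0,0,0,0,0]]]' 60;python3 go.py .452 .0833 .08 175
```

```text
clock: 24.4
position: [0.4522, 0.0828, 0.0813]
tool_rot: [3.141, 0.002, 3.05]
force: [0.7, -0.5, -0.2]
grip_width: 0.0439
finger_force: 0.0
clock: 24.9
position: [0.4522, 0.0831, 0.0809]
tool_rot: [3.141, 0.001, 3.05]
force: [-0.6, 3.2, 11.0]
grip_width: 0.0247
finger_force: 58.4
t 24.9 pos [0.4522 0.0831 0.0809] rot [3.141e+00 1.000e-03 3.050e+00] w 0.0247 
shift [0.0002 0.0002 0.0009] rows 1 each [0.0002 0.0002 0.0009] | then turn [ 0.05  0.08 -0.25]
```

```bash
python3 -m creep '[[[1,0,0,-0.03,0,0,0],[1,0,0,-0.05,0,0,0],[1,0,0,-0.04,0,0,0],[1,0,0,0,0,0,0],[1,0,0,0,0,0,0]]]'; python3 go.py .637 -.085 .2 175
```

```text
clock: 25.4
position: [0.4517, 0.0826, 0.2006]
tool_rot: [3.141, 0.001, 3.05]
force: [-0.5, -0.1, -4.4]
grip_width: 0.0248
finger_force: 60.0
t 25.4 pos [0.4517 0.0826 0.2006] rot [3.141e+00 1.000e-03 3.050e+00] w 0.0248 
shift [-0.1999 -0.1499  0.0008] rows 6 each [-0.0333 -0.025   0.0001] | then turn [ 0.04  0.08 -0.26]
```

```bash
python3 -m creep '[[[1,-0.0286,-0.0214,0,0,0,0],[1,-0.0286,-0.0214,0,0,0,0],[1,-0.0286,-0.0214,0,0,0,0],[1,-0.0286,-0.0214,0,0,0,0],[1,-0.0286,-0.0214,0,0,0,0],[1,-0.0286,-0.0214,0,0,0,0],[1,-0.0286,-0.0214,0,0,0,0],[1,0,0,0,0,0,0],[1,0,0,0,0,0,0],[1,0,0,0,0,0,0]]]'; python3 ins.py w11;python3 go.py .637 -.085 .2 175
```

```text
clock: 26.4
position: [0.6363, -0.0842, 0.1988]
tool_rot: [3.141, -0.003, 3.05]
force: [-0.7, 0.4, -4.3]
grip_width: 0.0249
finger_force: 59.9
[ 0.63644477 -0.08414591  0.1992961 ] [ 3.14134413e+00 -1.74798710e-03  3.05049324e+00]
insert [497. 220.] [430, 167, 118, 92, 6162] [6.761000e-01 1.003000e-01 8.632700e+01 1.015715e+02 8.765320e+01]
t 26.45 pos [ 0.6364 -0.0841  0.1993] rot [ 3.141e+00 -2.000e-03  3.050e+00] w 0.0243 
shift [-0.0006 -0.0008 -0.0007] rows 1 each [-0.0006 -0.0008 -0.0007] | then turn [ 0.01 -0.1  -0.22]
```

View pics/w11.png

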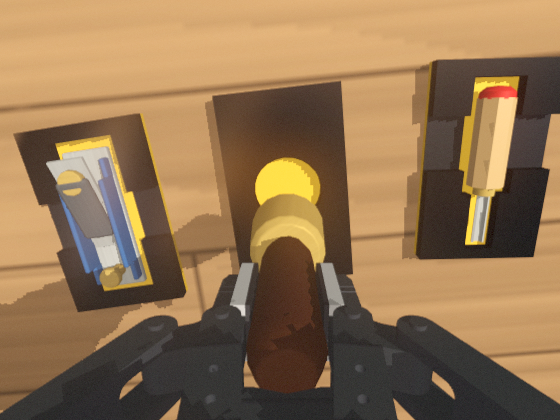

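The mallet hangs straight. The near edge of its insert runs from (214,97) to (341,83), and the hole's near rim is at (286,158).

Run:
```python
from h import *
f=wrist();print(observe()['position'])
a,b=world(f,[214,341],[97,83],.018);print(np.linalg.norm(a-b),(a+b)/2+[.09,0,0]); 
p=world(f,[256,287,319],[185,158,185],.006);print(p)
h=world(f,[254,287,322],[212,196,212]);print('head',h)
```

```text
[ 0.63667504 -0.08413887  0.19974908]
0.10857669567542386 [ 0.63844724 -0.08492609  0.018     ]
[[ 0.63091727 -0.11356808  0.006     ]
 [ 0.60815309 -0.08195596  0.006     ]
 [ 0.63634894 -0.05402744  0.006     ]]
head [[ 0.65382302 -0.11710228  0.01821219]
 [ 0.61459454 -0.08264148  0.12837829]
 [ 0.65962745 -0.05377998  0.01811507]]
```

```bash
python3 -m creep '[[[1,-0.001,0,0.04,0,0,0],[1,0,0,0.04,0,0,0],[1,0,0,0.018,0,0,0],[1,0,0,0.008,0,0,0],[1,0,0,0.003,0,0,0],[1,0,0,0.001,0,0,0],[1,0,0,0,0,0,0],[1,0,0,0,0,0,0]]]';python3 go.py .6377 -.0845 .087 175
```

```text
clock: 27.3
position: [0.6387, -0.0851, 0.0912]
tool_rot: [3.142, 0.001, 3.05]
force: [-0.2, 1.1, -2.7]
grip_width: 0.0249
finger_force: 60.0
t 27.3 pos [ 0.6387 -0.0851  0.0912] rot [3.142e+00 1.000e-03 3.050e+00] w 0.0249 
shift [0.0011 0.0005 0.0042] rows 1 each [0.0011 0.0005 0.0042] | then turn [ 0.    0.08 -0.27]
```

```bash
python3 -m creep '[[[1,0,0,0.003,0,0,0],[1,0,0,0.001,0,0,0],[1,0,0,0,0,0,0],[0.6,0,0,0,0,0,0],[0.2,0,0,0,0,0,0],[-1,0,0,0,0,0,0],[-1,0,0,0,0,0,0],[-1,0,0,0,0,0,0]]]'
python3 -m creep '[[[-1,0,0,-0.03,0,0,0],[-1,0,0,-0.05,0,0,0],[-1,0,0,-0.05,0,0,0],[-1,0,0,-0.05,0,0,0],[-1,0,0,-0.05,0,0,0],[-1,0,0,0,0,0,0],[-1,0,0,0,0,0,0],[-1,0,0,0,0,0,0]]]'
python3 - <<'E'
from h import *
f=wrist();save(f,'w12.png')
print('mallet',blob(f,.638,-.085,.05,.07,.2)); print(blob(f,.638,-.085,.05,.022,.055))
g=grab_frame('top')
for k in('jar','wax_tin'):
  for d in tip_of(g,k)[:1]:print(k,d['position'])
E
```

```text
clock: 28.1
position: [0.6382, -0.0851, 0.0862]
tool_rot: [-3.142, -0.0, 3.05]
force: [-0.1, 0.4, -0.0]
grip_width: 0.0758
finger_force: 0.0
clock: 28.9
position: [0.6378, -0.085, 0.3152]
tool_rot: [-3.142, -0.002, 3.05]
force: [0.0, -1.0, -0.2]
grip_width: 0.0853
finger_force: 0.0
mallet [ 6.38600e-01 -8.53000e-02 -8.62493e+01  2.52266e+01  2.44656e+01
  1.46200e-01  6.33500e-01 -8.51000e-02]
[ 6.33800e-01 -8.50000e-02  8.41023e+01  4.37924e+01  3.26105e+01
  5.50000e-02  6.27100e-01 -8.42000e-02]
jar [166.0, 206.6]
wax_tin [437.3, 208.4]
```

View pics/w12.png

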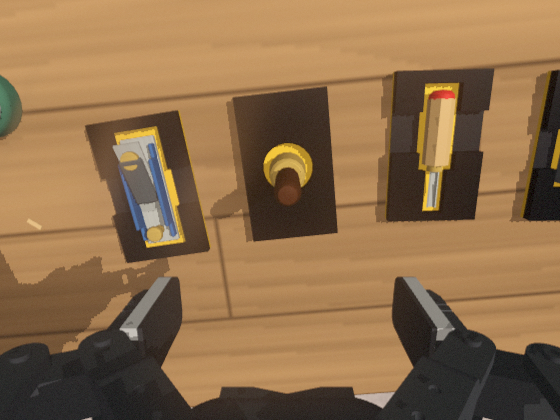

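The mallet stands in its hole at (288,170), with its top 6 mm above where it measured on the bench, as it should be. The plane (148,190) and gouge (436,145) are still in place.

```bash
python3 -c "
from workcell import *
print(job_done())"
```

```text
the job is handed in; nothing more can be done
None
```

The palm gouge, block plane, sharpening stone and mallet each measured seated in their own inserts, the jar and wax tin were left alone, and the job was handed in at about 29 s; the hand-in returned no verdict.

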